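Load the stirrer seal stack into the stuffing box

TASK

Load the stirrer's seal stack into the round bore sunk in the blue assembly stand: first the white seal ring, then the steel lantern ring, then the brass gland ring, each lying flat and fully home, so that the brass ring ends flush with the stand's top. The rings can be slid across the stand until they drop in. Leave the worn black ring, the bottle, the wrench and the parts bin where they are.

Things in the scene. Friction and masses are not known exactly. Their poses are not given: they have to be found in the camera images.
- stand: fixed assembly stand, a blue block 250 x 500 mm (its x, y) with a flat top 40 mm above the bench; origin at the centre of its underside, x across its short side (away from the robot). The four rings start on its top around the bore, 110 to 200 mm from the bore's centre; which ring is in which place changes, and each has a free straight path to the bore
- bore_mouth (a point): centre of the bore's mouth, level with the stand's top, z up, axes as the stand's. The bore is a round, sharp-edged blind hole with a flat floor, 85 mm in diameter and 28 mm deep, ringed by a thin aluminium band and flush bolt heads; its centre lies 40 mm from the stand's centre towards the stand's -x
- bore_floor (a point): centre of the bore's floor, 28 mm under the mouth, same axes. A ring pushed over the bore stays level until its centre is about 14 mm from the bore's, then may nose down; pushed on from behind until the centres meet, without stopping there, it drops in flat. A brisk last push (about 0.2 m/s) is surest
- seal_mid (a point): white plastic seal ring, 80 mm outside, 54 mm inside diameter, 8 mm thick, about 50 g; origin at its centre, half-way up; z is the ring's axis. Starts lying flat on the stand's top; home, it lies on the bore's floor with its centre 4 mm above it
- lantern_mid (a point): bright steel lantern ring with small dark holes round its rim, 80 mm outside, 50 mm inside diameter, 12 mm thick, about 280 g; origin at its centre, half-way up; z is the ring's axis. Starts lying flat on the stand's top; home, it lies on the seal ring with its centre 14 mm above the bore's floor
- gland_mid (a point): brass gland ring, 80 mm outside, 58 mm inside diameter, 8 mm thick, about 160 g; origin at its centre, half-way up; z is the ring's axis. Starts lying flat on the stand's top; home, it lies on the lantern ring with its centre 24 mm above the bore's floor and its top flush with the stand
- worn_mid (a point): worn black rubber ring, 80 mm outside, 54 mm inside diameter, 8 mm thick; not to be used or moved; origin at its centre, half-way up; z is the ring's axis. Starts lying flat on the stand's top
- bottle: white bottle with a red cap, 64 mm in diameter and 170 mm high, standing on the bench to the left of the stand, a bystander; origin at the centre of its underside
- wrench: steel wrench 190 mm long lying on the bench to the right of the stand, a bystander; origin at its underside near the middle, x along its length
- bin: blue open parts bin 160 x 110 x 70 mm with a few nuts, far right on the bench, a bystander; origin at the centre of its underside

How it is judged:
On the way, in this order (a step that is already met when the one before it is completed fails the run):
1. the white seal ring lies flat on the bore's floor (horizontal distance between seal_mid and bore_mouth below 0.005 m and z of seal_mid in the frame of bore_floor between 0.002 and 0.006 m and angle between the z axis of seal_mid and the z axis of bore_mouth, either way round below 0.06 rad), for 0.2 s.
2. the steel lantern ring lies flat on the seal ring in the bore (all of step 1 and horizontal distance between lantern_mid and bore_mouth below 0.005 m and z of lantern_mid in the frame of bore_floor between 0.012 and 0.016 m and angle between the z axis of lantern_mid and the z axis of bore_mouth, either way round below 0.06 rad), for 0.2 s.
3. the brass gland ring lies flat on top, flush with the stand (all of step 2 and horizontal distance between gland_mid and bore_mouth below 0.005 m and z of gland_mid in the frame of bore_floor between 0.022 and 0.026 m and angle between the z axis of gland_mid and the z axis of bore_mouth, either way round below 0.06 rad), for 0.2 s.
At the end, for the whole second after the job is handed in: the three rings lie at rest in the bore, white at the bottom, steel above it, brass on top and flush with the stand; each ring's centre is within 2 mm of its home height and 5 mm of the bore's axis, and its axis within 0.06 rad of the bore's (all of step 3 and linear speed of each of seal, lantern, gland below 0.02 m/s); the robot touches nothing.
It fails at once if the worn black ring is moved by more than 20 mm (distance of worn_mid from where it was at the start of the episode above 0.02 m).
It fails at once if the bottle is moved by more than 20 mm (distance of bottle from where it was at the start of the episode above 0.02 m).
It fails at once if the wrench is moved by more than 20 mm (distance of wrench from where it was at the start of the episode above 0.02 m).
It fails at once if the bin is moved by more than 20 mm (distance of bin from where it was at the start of the episode above 0.02 m).
It also fails if it takes over 51 s, if anything falls off the work surface, if the arm or the gripper's body presses on something with over 40 N, if the wrist force passes 120 N, or if a joint passes its speed limit or range.

ROBOT

A 7-joint arm with a two-finger parallel gripper is mounted at the origin on the work surface. World frame = base frame: x ahead of the robot, y to its left, z up, the work surface at z = 0. Lengths are in m, angles in rad, forces in N, time in s.
With the tool pointing down it reaches from about 0.4 to 0.875 m from the base axis. Payload 19.3 kg.
Tool frame: the origin (TCP) lies at the very end of the fingers, on their centre line; the grasp point (between the pads) lies 19 mm behind it; z points along the fingers, y is the line along which they close (so a half turn about z gives the same grasp; the last joint's range is limited). The gripper opens to 85 mm and grips with 20 to 120 N. Pads are 22 mm wide; open, the fingers measure 114 mm over their backs; the gripper's body (76 mm by 85 mm) begins 54 mm behind the grasp point. The pads swing forward as they close: fully open they stand 13 mm farther back than shut.
Start: joints at [-1.28, 0.521, -0.036, 1.599, 0.021, 1.021, -0.113], TCP at [0.221, 0.585, 0.231] pointing down, gripper open.
Joint ranges: [-2.91, 2.91], [-0.3, 2.13], [-1.5, 1.42], [0.17, 2.43], [-1.26, 4.41], [0.16, 1.93], [-2.52, 2.52]. Speed limits (rad/s): [1.89, 1.89, 2.39, 2.39, 3.01, 3.01, 3.01].

INTERFACE

Orientations are given as [roll, pitch, yaw] about the fixed x, y, z axes, in that order (R = Rz(yaw) Ry(pitch) Rx(roll)).
In Python, from workcell import bot gives the robot as it stands.
- The arm moves only by the tool carry_out, never from a script. Its argument "rows" is a list that holds one entry, the list of rows, each a list of 4 numbers: the shift along the tool's x, y, z in m, then the turn about the tool's z in degrees. In form: [[[x, y, z, twist], ...]]. A call has 1 to 12 rows; each row is the pose to reach, as a shift and turn from the pose commanded when the call began, along the tool's axes at that moment; what a row does not reach only later rows make up. A row lasts 1/12 s, in which the tool goes at most 41.7 mm and 7.16 degrees, less where a joint would pass 70% of its speed; a pose out of reach is approached as far as the arm can. A call with a gripper value outside its range is refused whole. "grip" is the finger opening in m, from 0 to 0.0854, set as the call begins (left out, the last holds). The fingers move at their own pace and stop on an object; "grip_force" is the grip in N (left out, the last holds). Time passes only in rows, so rows that repeat a pose let the fingers close. It gives the time, the measured TCP pose, the force, the opening and the grip force at its end, in the units of the state.
- bot.observe(): the state, without advancing time (a new reading comes with each control period).
- bot.grab_frame(name): name is "scene" or "top" or "wrist"; returns a dict with "pixels" (420x560x3 uint8, red, green, blue), "K" (3x3 intrinsics, pixels), "pose" (4x4, takes a point from camera to world coordinates). Camera axes: x right, y down, z forward; pixel columns grow to the right and rows downward; lengths in m; the calibration is good to about 2 mm. The wrist camera is an equidistant fisheye: a pixel r from the principal point sees the ray r / f radians off the axis. A picture is of the moment at which its call begins. There is no depth.
- bot.job_done(): hands the job in; it is judged then, once.
Trained networks look in a picture, given as the dict that the camera call returned (one of the last four; its "shot" number tells which), for a name from the list of things; names that differ only in an ending like _2 or _b are one class to them, and where a whole thing is asked for, a point or a joint stands for the part that bears it (a point fixed in the world has none). Each returns a list of dicts, best first, with "conf" (0 to 1); they miss things now and then, are a little off and sometimes report something else, mostly with a low value. They report only what shows in the picture. A call takes as long as a camera call.
- bot.look_for(picture, label): "position" ([column, row] in pixels, amid what is visible of it).
- bot.regions_of(picture, label): "region" (420x560 bool, what is visible of it) and "position" ([column, row] in pixels, amid what is visible of it).
- bot.spot_point(picture, label): "position" ([column, row] in pixels: a listed point, or the origin of a listed thing).
The state is a dict: "clock": time; "qpos": joint angles; "qd": joint speeds; "joint_efforts": joint torques, N m; "position": TCP position; "tool_rot": TCP orientation; "force": force on the tool from outside, world axes, zero at the start; "moment": the same for the moment, N m; "grip_width": finger opening in m; "finger_force": force on a finger pad.
Only numpy, scipy, OpenCV 4.12 (cv2) and the standard library are available. Lean on these libraries where they do the work, as an engineer would, in place of code of your own. Each camera call takes 0.05 s, during which the arm holds its last target. There are 200 camera calls.

## Working session

There is one attempt and no reset: what is moved stays moved. The work goes in short steps, Python scripts to look and compute and a tool call to move; the robot and the scene stay as the last step left them, time stands still between calls to the robot, and variables do not carry over. Pictures are saved under pics/ and viewed, at most 10 in all, crops included, and the job is handed in when it is done.

Besides the shell and the picture viewer there is one more tool, called as name(argument=value, ...), one argument or row to a line, values as JSON. carry_out: Moves the arm, as the interface text tells. Its arguments: {"type":"object","properties":{"rows":{"type":"array","items":{"type":"array","items":{"type":"array","items":{"type":"number"}}}},"grip":{"type":"number"},"grip_force":{"type":"number"}},"required":["rows"]}

```bash
mkdir -p pics; cat > h.py <<'E'
import numpy as np, cv2
from workcell import bot
def ray(f,p):
    K=f["K"];T=np.array(f["pose"]);d=np.array([(p[0]-K[0][2])/K[0][0],(p[1]-K[1][2])/K[1][1],1.])
    return T[:3,3],T[:3,:3]@d
def atz(f,p,z):
    o,d=ray(f,p);return (o+d*(z-o[2])/d[2])[:2]
def save(f,n): cv2.imwrite("pics/"+n,f["pixels"][:,:,::-1])
Z=dict(bore_mouth=.04,stand=0,seal_mid=.044,lantern_mid=.046,gland_mid=.044,worn_mid=.044,bottle=0,wrench=0,bin=0)
E
python3 - <<'E'
from h import *
s=bot.observe();print(s["clock"],s["position"],s["tool_rot"],s["grip_width"])
for c in("top","scene"):
    f=bot.grab_frame(c);save(f,c+"0.png");print(c,np.round(f["pose"],3).tolist())
    for n,z in Z.items():
        for r in bot.spot_point(f,n)[:2]: print(n,np.round(r["position"],1),round(r["conf"],2),np.round(atz(f,r["position"],z),4))
print(bot.observe()["clock"])
E
```

```text
0.0 [0.22056235 0.58443368 0.23071863] [-3.14048330e+00  8.96574967e-05  2.78078994e+00] 0.08553758205235908
top [[0.0, -0.987, 0.161, 0.209], [-1.0, 0.001, 0.009, -0.002], [-0.009, -0.161, -0.987, 1.705], [0.0, 0.0, 0.0, 1.0]]
bore_mouth [231.6 217.4] 0.67 [0.4389 0.2005]
bore_mouth [284.4 208.8] 0.61 [0.4675 0.0255]
stand [285.7 200. ] 0.98 [0.5041 0.0217]
stand [146.8 196.4] 0.39 [0.5172 0.4972]
seal_mid [334.9 211.2] 0.67 [ 0.4587 -0.1417]
lantern_mid [256.1 176.8] 0.62 [0.575  0.1202]
worn_mid [233.8 220.1] 0.81 [0.4293 0.1925]
worn_mid [339.  211.8] 0.3 [ 0.4567 -0.1552]
bottle [146.8 195.7] 0.95 [0.5197 0.4973]
wrench [434.1 250.5] 0.9 [ 0.332  -0.4751]
bin [426.2 167.6] 0.96 [ 0.6166 -0.4611]
bin [150.9 195.5] 0.61 [0.5203 0.4833]
scene [[-0.808, 0.472, -0.353, 0.948], [0.589, 0.654, -0.474, 0.588], [0.007, -0.591, -0.807, 1.077], [0.0, 0.0, 0.0, 1.0]]
bore_mouth [306.5 228.6] 0.72 [0.4702 0.0336]
bore_mouth [257.9 228.5] 0.2 [ 0.572  -0.0403]
stand [294.7 241.5] 0.95 [0.5024 0.027 ]
seal_mid [268.  185.6] 0.81 [ 0.4699 -0.1412]
lantern_mid [296.6 271.4] 0.77 [0.5695 0.1233]
gland_mid [257.3 227.8] 0.73 [ 0.5735 -0.0406]
worn_mid [358.3 265.5] 0.97 [0.4364 0.1977]
bottle [416.7 386.8] 0.66 [0.5137 0.4884]
wrench [242.7 113.2] 0.75 [ 0.3412 -0.4712]
wrench [295.5 239.4] 0.29 [0.4967 0.0229]
bin [166.8 151.2] 0.76 [ 0.6204 -0.4629]
1.0
```

View pictures.

View pics/top0.png

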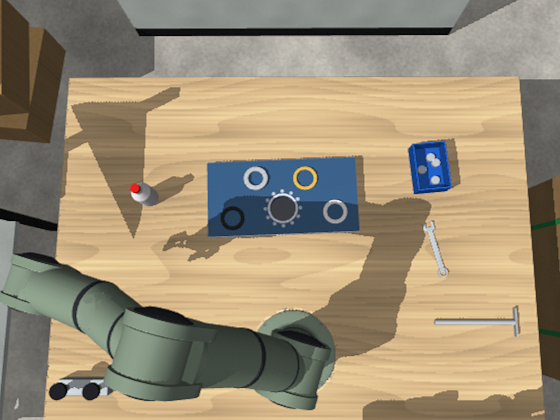

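View pics/scene0.png

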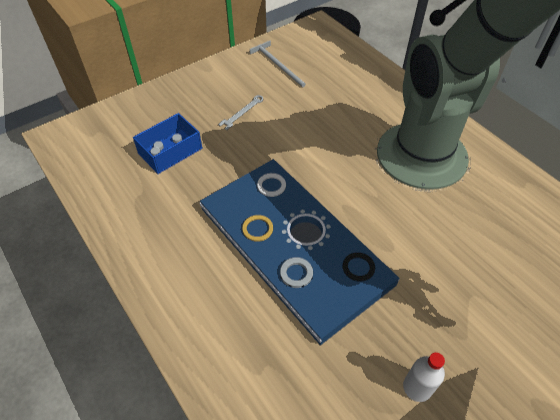

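```bash
python3 - <<'E'
from h import *
a=cv2.imread("pics/scene0.png")
b=cv2.resize(a[165:305,195:395],None,fx=4,fy=4,interpolation=cv2.INTER_CUBIC);cv2.imwrite("pics/crop.png",b)
f=bot.grab_frame("scene");t=bot.grab_frame("top")
for n in("seal_mid","lantern_mid","gland_mid","worn_mid","stand"):
  for g,c in((f,"scene"),(t,"top")):
    for r in bot.regions_of(g,n)[:2]:
        m=r["region"].astype(np.uint8)
        (x,y),(w,h),_=cv2.minAreaRect(cv2.findNonZero(m))
        cs=max(cv2.findContours(m,0,1)[0],key=len)
        e=cv2.fitEllipse(cs)[0]
        print(n,c,round(r["conf"],2),m.sum(),np.round(e,1),np.round(atz(g,e,.048 if n!="lantern_mid" else .052),4), g["pixels"][r["region"]].mean(0).round())
        if n=="stand":
            print(np.round([atz(g,p,.04) for p in cv2.boxPoints(cv2.minAreaRect(cs))],3).tolist())
E
```

```text
seal_mid scene 0.64 249 [271.8 185. ] [ 0.4621 -0.134 ] [124. 124. 125.]
seal_mid top 0.5 308 [335.4 210.8] [ 0.4593 -0.143 ] [138. 140. 146.]
lantern_mid scene 0.63 550 [296.3 272.5] [0.5741 0.1281] [141. 148. 150.]
lantern_mid top 0.54 278 [255.9 177.6] [0.571  0.1206] [177. 183. 189.]
gland_mid scene 0.77 276 [256.9 228.5] [ 0.5769 -0.037 ] [168. 142.  77.]
gland_mid top 0.53 246 [305.3 177.5] [ 0.5721 -0.0443] [198. 167.  86.]
gland_mid top 0.22 10086 [282.5 196.7] [0.5071 0.0315] [ 59.  87. 117.]
worn_mid scene 0.6 466 [358.4 266.9] [0.4408 0.2024] [19. 21. 23.]
worn_mid top 0.52 180 [232.6 217.4] [0.4376 0.1961] [25. 26. 27.]
stand scene 0.8 15337 [300.8 251.2] [0.5273 0.0842] [46. 68. 91.]
[[0.662, -0.2], [0.343, -0.29], [0.379, 0.288], [0.638, 0.312]]
stand top 0.82 10034 [282.2 196.8] [0.5067 0.0328] [ 57.  86. 117.]
[[0.627, 0.294], [0.648, -0.217], [0.391, -0.222], [0.37, 0.276]]
```

View pics/crop.png

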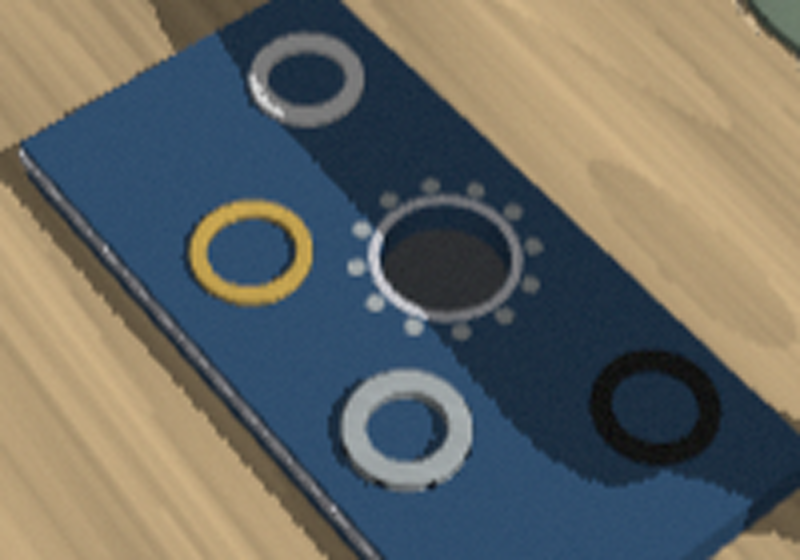

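```bash
cat >> h.py <<'E'
from scipy.spatial.transform import Rotation as Ro
def rel(p,yaw,p0=None,rot=None):
    s=bot.observe();R=Ro.from_euler("xyz",s["tool_rot"] if rot is None else rot).as_matrix()
    d=R.T@(np.array(p)-(s["position"] if p0 is None else p0))
    y0=s["tool_rot"][2] if rot is None else rot[2]
    w=-np.degrees((yaw-y0+np.pi)%(2*np.pi)-np.pi)
    print("t",round(s["clock"],2),"pos",np.round(s["position"],4),"rpy",np.round(s["tool_rot"],3),"->",np.round(d,4),round(w,1));return d,w
def wray(f,p):
    K=f["K"];T=np.array(f["pose"]);u=np.array([(p[0]-K[0][2])/K[0][0],(p[1]-K[1][2])/K[1][1]]);r=np.hypot(*u)
    d=np.array([*(u/r*np.sin(r)),np.cos(r)]);return T[:3,3],T[:3,:3]@d
def watz(f,p,z):
    o,d=wray(f,p);return (o+d*(z-o[2])/d[2])[:2]
E
python3 - <<'E'
from h import *
rel([.46,-.05,.25],1.507)
E
```

```text
t 1.6 pos [0.2206 0.5847 0.2313] rpy [-3.142 -0.     2.781] -> [-0.448  -0.5094 -0.0187] 73.0
```

carry_out(
  rows=[
    [[-0.448, -0.509, -0.019, 73], [-0.448, -0.509, -0.019, 73], [-0.448, -0.509, -0.019, 73], [-0.448, -0.509, -0.019, 73], [-0.448, -0.509, -0.019, 73], [-0.448, -0.509, -0.019, 73], [-0.448, -0.509, -0.019, 73], [-0.448, -0.509, -0.019, 73], [-0.448, -0.509, -0.019, 73], [-0.448, -0.509, -0.019, 73], [-0.448, -0.509, -0.019, 73], [-0.448, -0.509, -0.019, 73]],
  ],
  grip=0.04,
)

```text
clock: 2.6
position: [0.3974, 0.1154, 0.2457]
tool_rot: [3.141, -0.001, 1.505]
force: [1.7, 0.8, -0.1]
grip_width: 0.04
finger_force: 0.0
```

```bash
python3 - <<'E'
from h import *
rel([.46,-.05,.25],1.507)
f=bot.grab_frame("wrist");save(f,"w1.png");print(np.round(f["pose"],3).tolist(),np.round(f["K"],1).tolist())
for n in list(Z)[:6]:
    for r in bot.spot_point(f,n)[:2]: print(n,np.round(r["position"],1),round(r["conf"],2),np.round(watz(f,r["position"],Z[n]),4))
rel([.46,-.05,.25],1.507)
E
```

```text
t 2.6 pos [0.3974 0.1154 0.2457] rpy [ 3.141e+00 -1.000e-03  1.505e+00] -> [-0.1608  0.0734 -0.0044] -0.1
[[0.998, -0.063, -0.018, 0.403], [-0.066, -0.96, -0.271, 0.183], [-0.0, 0.272, -0.962, 0.389], [0.0, 0.0, 0.0, 1.0]] [[325.2, 0.0, 280.5], [0.0, 325.2, 211.0], [0.0, 0.0, 1.0]]
bore_mouth [346.5 249.9] 0.62 [0.4705 0.0325]
stand [374. 232.] 0.69 [0.5153 0.0374]
stand [348.4 253.4] 0.44 [0.4809 0.01  ]
lantern_mid [430.3 169.2] 0.62 [0.5703 0.125 ]
t 2.95 pos [0.3969 0.1182 0.2453] rpy [-3.141 -0.     1.508] -> [-0.1639  0.0735 -0.0047] 0.1
```

View pics/w1.png

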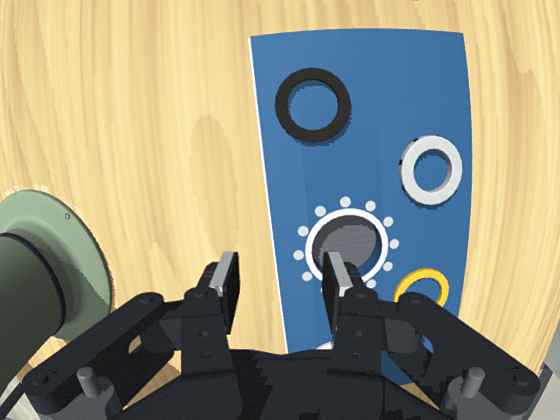

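```bash
python3 - <<'E'
from h import *
rel([.464,-.21,.15],1.54)
E
```

```text
t 2.95 pos [0.3969 0.1182 0.2453] rpy [-3.141 -0.     1.508] -> [-0.3233  0.0875  0.0952] -1.8
```

carry_out(
  rows=[
    [[-0.323, 0.088, 0.095, -1.8], [-0.323, 0.088, 0.095, -1.8], [-0.323, 0.088, 0.095, -1.8], [-0.323, 0.088, 0.095, -1.8], [-0.323, 0.088, 0.095, -1.8], [-0.323, 0.088, 0.095, -1.8], [-0.323, 0.088, 0.095, -1.8], [-0.323, 0.088, 0.095, -1.8], [-0.323, 0.088, 0.095, -1.8], [-0.323, 0.088, 0.095, -1.8]],
  ],
)

```text
clock: 3.78
position: [0.4642, -0.2135, 0.1491]
tool_rot: [-3.14, 0.001, 1.535]
force: [-0.2, 0.4, -0.6]
grip_width: 0.0401
finger_force: 0.0
```

```bash
python3 - <<'E'
from h import *
f=bot.grab_frame("wrist");save(f,"w2.png")
for n in list(Z)[:6]:
    for r in bot.spot_point(f,n)[:2]: print(n,np.round(r["position"],1),round(r["conf"],2),np.round(watz(f,r["position"],Z[n]),4))
rel([.464,-.21,.15],1.54)
E
```

```text
t 4.13 pos [ 0.4647 -0.2095  0.1506] rpy [ 3.141 -0.     1.54 ] -> [-0.0005 -0.0006  0.0006] 0.0
```

View pics/w2.png

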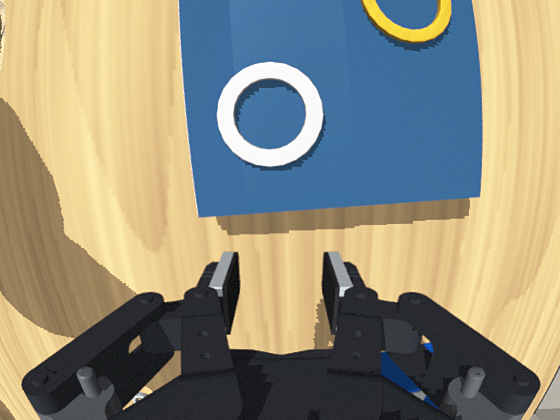

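```bash
cat >> h.py <<'E'
from scipy.optimize import least_squares
def circ(f,mask,z,outer=True):
    c=max(cv2.findContours(mask.astype(np.uint8),0,1)[0],key=cv2.contourArea)[:,0]
    P=np.array([watz(f,p,z) for p in cv2.convexHull(c)[:,0].astype(float)])
    r=least_squares(lambda q:np.hypot(*(P-q[:2]).T)-q[2],[*P.mean(0),.04],loss="soft_l1",f_scale=.001)
    return r.x
E
python3 - <<'E'
from h import *
f=bot.grab_frame("wrist");p=f["pixels"].astype(int)
m=np.zeros(p.shape[:2],bool);m[50:180,205:335]=(p.min(2)>185)[50:180,205:335]
c=circ(f,m,.048);print(c)
b=np.array([.4705,.0325]);d=b-c[:2];yaw=np.arctan2(d[1],d[0]);u=d/np.hypot(*d);print(yaw,np.hypot(*d))
s=c[:2]-u*.058;rel([*s,.055],yaw)
E
```

```text
[ 0.45906093 -0.13920704  0.03941837]
1.5042749538988593 0.17208765021178934
t 4.18 pos [ 0.4646 -0.2098  0.1506] rpy [ 3.141 -0.     1.54 ] -> [ 0.0124 -0.0099  0.0956] 2.0
```

carry_out(
  rows=[
    [[0.006, -0.005, 0.035, 1.0], [0.012, -0.01, 0.07, 2.0], [0.012, -0.01, 0.092, 2.0], [0.012, -0.01, 0.1, 2.0], [0.012, -0.01, 0.105, 2.0], [0.012, -0.01, 0.1085, 2.0], [0.012, -0.01, 0.1085, 2.0], [0.012, -0.01, 0.1085, 2.0]],
  ],
)

```text
clock: 4.85
position: [0.4553, -0.1988, 0.0428]
tool_rot: [3.14, 0.0, 1.503]
force: [-0.3, -0.2, 1.0]
grip_width: 0.0402
finger_force: 0.0
```

```bash
python3 - <<'E'
from h import *
s=bot.observe();print(s["force"])
c=np.array([.45906,-.13921]);b=np.array([.4705,.0325]);d=b-c;u=d/np.hypot(*d);e=b-u*.0456
rel([*e,.042],1.504)
E
```

```text
[-0.34876235 -0.23351954  1.02229924]
t 4.85 pos [ 0.4553 -0.1988  0.0428] rpy [3.14  0.    1.503] -> [ 0.1862 -0.0004  0.0007] -0.1
```

carry_out(
  rows=[
    [[0.006, 0, 0, 0], [0.014, 0, 0, 0], [0.026, 0, 0, 0], [0.04, 0, 0, 0], [0.054, 0, 0, 0], [0.068, 0, 0, 0], [0.082, 0, 0, 0], [0.092, 0, 0, 0], [0.098, 0, 0, 0], [0.1, 0, 0, 0], [0.1, 0, 0, 0]],
  ],
)

```text
clock: 5.77
position: [0.4615, -0.0984, 0.0419]
tool_rot: [3.141, 0.0, 1.504]
force: [0.7, 0.6, 0.6]
grip_width: 0.0403
finger_force: 0.0
```

```bash
python3 - <<'E'
from h import *
s=bot.observe();print(s["force"])
f=bot.grab_frame("wrist");save(f,"w3.png");p=f["pixels"].astype(int)
for n in("bore_mouth","seal_mid"):
    for r in bot.spot_point(f,n)[:2]: print(n,np.round(r["position"],1),round(r["conf"],2),np.round(watz(f,r["position"],Z[n]),4))
rel([.4705,.0325,.042],1.504)
E
```

```text
[0.68600161 0.5671954  0.5505316 ]
t 5.92 pos [ 0.4614 -0.0994  0.0419] rpy [3.141 0.    1.502] -> [ 1.322e-01  1.000e-04 -2.000e-04] -0.1
```

View pics/w3.png

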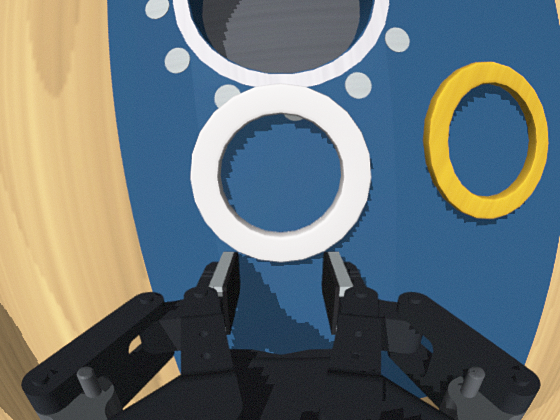

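```bash
python3 - <<'E'
from h import *
f=bot.grab_frame("wrist");p=f["pixels"].astype(int)
g=p.min(2)
m=np.zeros(g.shape,bool);m[110:262,188:375]=(g>170)[110:262,188:375];m[:,:]&=True
m[250:,:240]=0;m[250:,325:]=0
print(circ(f,m,.048))
E_=[]
for col in range(205,355,5):
    rows=np.where(g[:84,col]>170)[0]
    if len(rows):
        # contiguous topmost white of lowest run
        r=rows[-1]
        while r>0 and g[r-1,col]>150:r-=1
        if r>3:E_.append((col,r-.5))
P=np.array([watz(f,q,.04) for q in E_])
for R in(.0425,):
    s=least_squares(lambda q:np.hypot(*(P-q).T)-R,[.47,.03],loss="soft_l1",f_scale=.001);print(s.x,np.abs(s.fun).max(),len(P))
s=least_squares(lambda q:np.hypot(*(P-q[:2]).T)-q[2],[.47,.03,.0425],loss="soft_l1",f_scale=.001);print(s.x)
E
```

```text
[ 0.46524189 -0.05358134  0.03935003]
[0.4712179  0.03316931] 0.010537408758475864 30
[0.47158962 0.035225   0.04441597]
```

carry_out(
  rows=[
    [[0.005, 0, 0, 0], [0.012, 0, 0, 0], [0.022, 0, 0, 0], [0.038, 0, 0, 0], [0.055, 0, 0, 0], [0.072, 0, 0, 0], [0.0885, 0, 0, 0], [0.0885, 0, 0, 0], [0.0885, 0, 0, 0]],
  ],
)

```text
clock: 6.72
position: [0.4673, -0.009, 0.0417]
tool_rot: [-3.141, -0.0, 1.506]
force: [0.8, 0.4, -0.4]
grip_width: 0.0403
finger_force: 0.0
```

```bash
python3 - <<'E'
from h import *
s=bot.observe();print(s["force"])
f=bot.grab_frame("wrist");save(f,"w4.png")
for n,z in(("bore_mouth",.04),("seal_mid",.016),("lantern_mid",.046)):
    for r in bot.spot_point(f,n)[:2]: print(n,np.round(r["position"],1),round(r["conf"],2),np.round(watz(f,r["position"],z),4))
rel([.471,.033,.042],1.504)
E
```

```text
[ 0.81095052  0.37830333 -0.40492038]
bore_mouth [281.4 179.1] 0.8 [0.4713 0.0332]
t 6.92 pos [ 0.4673 -0.011   0.0418] rpy [-3.142  0.     1.502] -> [ 0.0441  0.0007 -0.0002] -0.1
```

View pics/w4.png

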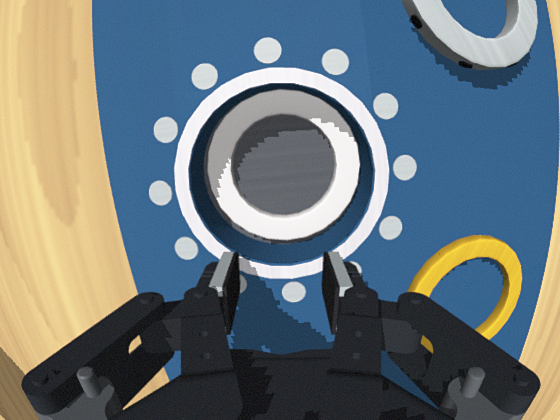

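```bash
python3 - <<'E'
from h import *
print(bot.observe()["qpos"])
rel([.6127,.1633,.10],.744)
E
```

```text
[-0.36796654  0.64178706  0.35319131  2.15300064 -0.52119266  0.42841231
  0.33198857]
t 6.92 pos [ 0.4673 -0.011   0.0418] rpy [-3.142  0.     1.502] -> [ 0.1838  0.1331 -0.0582] 43.4
```

carry_out(
  rows=[
    [[0, 0, -0.035, 0], [0, 0, -0.07, 0], [0.184, 0.133, -0.075, 43.4], [0.184, 0.133, -0.075, 43.4], [0.184, 0.133, -0.075, 43.4], [0.184, 0.133, -0.075, 43.4], [0.184, 0.133, -0.075, 43.4], [0.184, 0.133, -0.075, 43.4], [0.184, 0.133, -0.075, 43.4], [0.184, 0.133, -0.075, 43.4], [0.184, 0.133, -0.075, 43.4], [0.184, 0.133, -0.075, 43.4]],
  ],
)

```text
clock: 7.92
position: [0.6122, 0.1627, 0.117]
tool_rot: [-3.141, 0.0, 0.745]
force: [-0.4, 0.1, 0.2]
grip_width: 0.0402
finger_force: 0.0
```

```bash
python3 - <<'E'
from h import *
f=bot.grab_frame("wrist");save(f,"w5.png")
for n in("bore_mouth","lantern_mid","gland_mid"):
    for r in bot.spot_point(f,n)[:2]: print(n,np.round(r["position"],1),round(r["conf"],2),np.round(watz(f,r["position"],Z[n]),4))
rel([.6127,.1633,.042],.744)
E
```

```text
bore_mouth [305.9 354.2] 0.58 [0.5376 0.0622]
gland_mid [405.7 383. ] 0.62 [ 0.5731 -0.0422]
t 8.12 pos [0.6125 0.1635 0.1171] rpy [-3.141 -0.     0.745] -> [-0.      0.0003  0.0751] 0.1
```

View pics/w5.png

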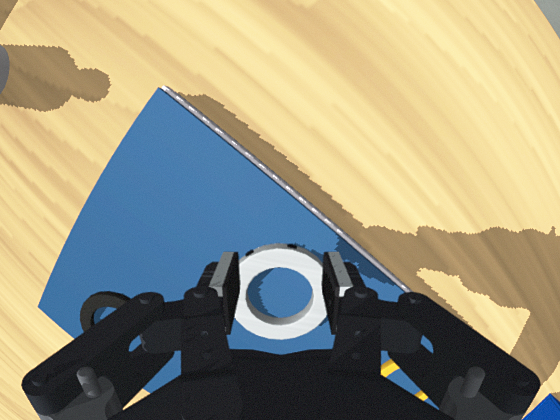

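```bash
python3 - <<'E'
from h import *
f=bot.grab_frame("wrist");p=f["pixels"].astype(int)
# inner hole: blue-ish/dark blob around (281,293)
g=(p[...,2]-p[...,0]>25);m=np.zeros(g.shape,np.uint8);m[255:335,240:322]=g[255:335,240:322]
n,l,st,ce=cv2.connectedComponentsWithStats(m);k=l[293,283];print(st[k],ce[k])
print("hole",circ(f,l==k,.052))
for q in((281,244),(281,339),(247,295),(316,295)):print(q,watz(f,q,.052))
E
```

```text
[ 248  268   65   51 2534] [280.20757695 292.79321231]
hole [0.57399718 0.1268323  0.02249414]
(281, 244) [0.60356815 0.1533626 ]
(281, 339) [0.5431682  0.09753653]
(247, 295) [0.55650035 0.14405288]
(316, 295) [0.59105896 0.10659289]
```

```bash
python3 - <<'E'
from h import *
rel([.616,.1647,.042],.738)
E
```

```text
t 8.17 pos [0.6125 0.1637 0.1171] rpy [-3.141 -0.     0.745] -> [0.0032 0.0017 0.0751] 0.4
```

carry_out(
  rows=[
    [[0.0035, 0.0015, 0.035, 0.4], [0.0035, 0.0015, 0.06, 0.4], [0.0035, 0.0015, 0.07, 0.4], [0.0035, 0.0015, 0.075, 0.4], [0.0035, 0.0015, 0.075, 0.4], [0.0035, 0.0015, 0.075, 0.4]],
  ],
)

```text
clock: 8.67
position: [0.6167, 0.1652, 0.0429]
tool_rot: [3.141, -0.001, 0.739]
force: [1.0, 0.3, 0.9]
grip_width: 0.0401
finger_force: 0.0
```

carry_out(
  rows=[
    [[-0.006, 0, 0, 0], [-0.014, 0, 0, 0], [-0.026, 0, 0, 0], [-0.04, 0, 0, 0], [-0.052, 0, 0, 0], [-0.061, 0, 0, 0], [-0.067, 0, 0, 0], [-0.07, 0, 0, 0], [-0.07, 0, 0, 0], [-0.07, 0, 0, 0]],
  ],
)

```text
clock: 9.5
position: [0.5645, 0.1185, 0.0419]
tool_rot: [-3.142, -0.0, 0.739]
force: [0.1, 0.1, 1.1]
grip_width: 0.0403
finger_force: 0.0
```

```bash
python3 - <<'E'
from h import *
s=bot.observe();print(s["force"])
rel([.4713,.0332,.042],.738)
for c in("scene","top","wrist"):
    f=bot.grab_frame(c);A=watz if c=="wrist" else atz
    if c!="top": save(f,c+"6.png")
    for n in("bore_mouth","lantern_mid"):
        for r in bot.spot_point(f,n)[:2]: print(c,n,np.round(r["position"],1),round(r["conf"],2),np.round(A(f,r["position"],Z[n]),4))
a=cv2.imread("pics/scene6.png")[160:300,210:380];w=cv2.imread("pics/wrist6.png")[200:400,160:400]
cv2.imwrite("pics/c6.png",np.vstack([cv2.resize(a,(400,329)),cv2.resize(w,(320,267))[:, :] if 0 else cv2.resize(w,(400,270))]))
E
```

```text
[0.09770533 0.10702648 1.05003624]
t 9.5 pos [0.5645 0.1185 0.0419] rpy [-3.142 -0.     0.739] -> [-1.263e-01  3.000e-04 -1.000e-04] 0.0
scene bore_mouth [305.3 226.3] 0.58 [0.4683 0.026 ]
scene lantern_mid [303.3 252.6] 0.59 [0.5238 0.0901]
top lantern_mid [269.8 189.5] 0.68 [0.5317 0.0741]
```

View pics/c6.png

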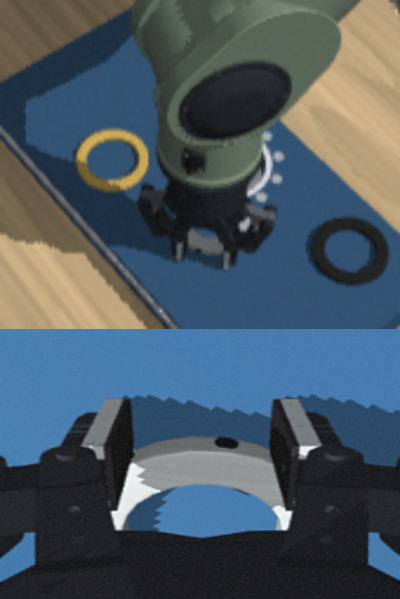

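carry_out(
  rows=[
    [[-0.005, 0, 0, 0], [-0.013, 0, 0, 0], [-0.025, 0, 0, 0], [-0.041, 0, 0, 0], [-0.058, 0, 0, 0], [-0.075, 0, 0, 0], [-0.0825, 0, 0, 0], [-0.0825, 0, 0, 0], [-0.0825, 0, 0, 0]],
  ],
)

```text
clock: 10.7
position: [0.5036, 0.0628, 0.042]
tool_rot: [-3.141, -0.0, 0.738]
force: [-0.9, -0.1, -0.7]
grip_width: 0.0399
finger_force: 0.0
```

```bash
python3 - <<'E'
from h import *
s=bot.observe();print(s["force"])
c=np.array([.573,-.042]);b=np.array([.4713,.0332]);d=b-c;u=d/np.hypot(*d);y=np.arctan2(u[1],u[0]);print(y,np.hypot(*d))
rel([*(c-u*.060),.10],y)
f=bot.grab_frame("wrist");save(f,"w7.png")
E
```

```text
[-0.85794853 -0.0649844  -0.65644815]
2.5048909340032894 0.12648292374862305
t 10.7 pos [0.5036 0.0628 0.042 ] rpy [-3.141 -0.     0.738] -> [-0.0075  0.1831 -0.0581] -101.2
```

carry_out(
  rows=[
    [[0, 0, -0.035, 0], [0, 0, -0.07, -3], [-0.0075, 0.183, -0.075, -101.2], [-0.0075, 0.183, -0.075, -101.2], [-0.0075, 0.183, -0.075, -101.2], [-0.0075, 0.183, -0.075, -101.2], [-0.0075, 0.183, -0.075, -101.2], [-0.0075, 0.183, -0.075, -101.2], [-0.0075, 0.183, -0.075, -101.2], [-0.0075, 0.183, -0.075, -101.2], [-0.0075, 0.183, -0.075, -101.2], [-0.0075, 0.183, -0.075, -101.2]],
  ],
)

```text
clock: 11.75
position: [0.6217, -0.0771, 0.1167]
tool_rot: [-3.142, 0.0, 2.048]
force: [0.4, -0.0, 0.3]
grip_width: 0.0399
finger_force: 0.0
```

```bash
python3 - <<'E'
from h import *
rel([.6212,-.0777,.117],2.505)
E
```

```text
t 11.75 pos [ 0.6217 -0.0771  0.1167] rpy [-3.142  0.     2.048] -> [-0.0003 -0.0007 -0.0003] -26.2
```

carry_out(
  rows=[
    [[0, 0, 0, -26.2], [0, 0, 0, -26.2], [0, 0, 0, -26.2], [0, 0, 0, -26.2], [0, 0, 0, -26.2], [0, 0, 0, -26.2]],
  ],
)

```text
clock: 12.25
position: [0.6214, -0.0774, 0.1167]
tool_rot: [3.141, -0.0, 2.496]
force: [-0.1, -0.1, -0.2]
grip_width: 0.0401
finger_force: 0.0
```

```bash
python3 - <<'E'
from h import *
f=bot.grab_frame("wrist");save(f,"w8.png");p=f["pixels"].astype(int)
for n in("bore_mouth","lantern_mid","gland_mid"):
    for r in bot.spot_point(f,n)[:2]: print(n,np.round(r["position"],1),round(r["conf"],2),np.round(watz(f,r["position"],.026 if n[0]=="l" else Z[n]),4))
h=cv2.cvtColor(f["pixels"],cv2.COLOR_RGB2HSV);m=cv2.inRange(h,(18,130,90),(35,255,255)).astype(bool);m[345:]=0
n,l,st,_=cv2.connectedComponentsWithStats(m.astype(np.uint8));k=1+st[1:,4].argmax();print(st[k]);g=circ(f,l==k,.048);print("gland",g)
b=np.array([.4713,.0332]);d=b-g[:2];L=np.hypot(*d);u=d/L;y=np.arctan2(u[1],u[0]);print(y,L);rel([*(g[:2]-u*.058),.042],y)
E
```

```text
[ 221   72  120  119 5351]
gland [ 0.5722965  -0.04068649  0.0393946 ]
2.5099883640079668 0.12513795257711924
t 12.45 pos [ 0.6212 -0.0774  0.1167] rpy [-3.141  0.     2.497] -> [0.0031 0.0007 0.0747] -0.8
```

View pics/w8.png

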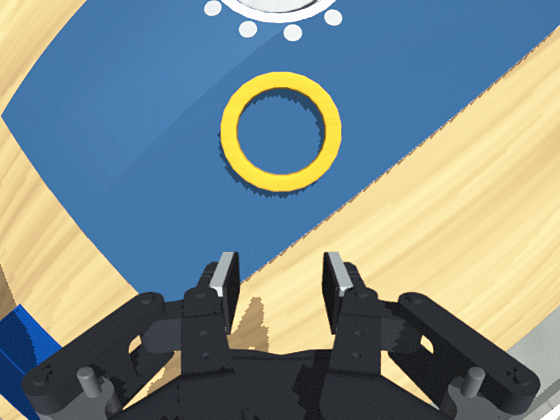

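carry_out(
  rows=[
    [[0.003, 0.0005, 0.035, -0.8], [0.003, 0.0005, 0.06, -0.8], [0.003, 0.0005, 0.07, -0.8], [0.003, 0.0005, 0.0745, -0.8], [0.003, 0.0005, 0.0745, -0.8], [0.003, 0.0005, 0.0745, -0.8]],
  ],
)

```text
clock: 12.95
position: [0.6196, -0.0756, 0.0433]
tool_rot: [3.141, 0.001, 2.512]
force: [0.4, -0.3, 0.5]
grip_width: 0.0399
finger_force: 0.0
```

carry_out(
  rows=[
    [[0.006, 0, 0, 0], [0.014, 0, 0, 0], [0.026, 0, 0, 0], [0.036, 0, 0, 0], [0.043, 0, 0, 0], [0.045, 0, 0, 0], [0.045, 0, 0, 0], [0.045, 0, 0, 0]],
  ],
)

```text
clock: 13.62
position: [0.5827, -0.0489, 0.0425]
tool_rot: [3.141, 0.0, 2.512]
force: [0.8, -0.3, -0.6]
grip_width: 0.0402
finger_force: 0.0
```

```bash
python3 - <<'E'
from h import *
s=bot.observe();print(s["force"])
f=bot.grab_frame("wrist");save(f,"w9.png");p=f["pixels"].astype(int)
h=cv2.cvtColor(f["pixels"],cv2.COLOR_RGB2HSV);m=cv2.inRange(h,(18,130,90),(35,255,255)).astype(bool);m[345:]=0
n,l,st,_=cv2.connectedComponentsWithStats(m.astype(np.uint8));k=1+st[1:,4].argmax();print(st[k]);g=circ(f,l==k,.048);print("gland",g)
for n,z in (("bore_mouth",.04),("lantern_mid",.026)):
    for r in bot.spot_point(f,n)[:2]: print(n,np.round(r["position"],1),round(r["conf"],2),np.round(watz(f,r["position"],z),4))
rel([.4713,.0332,.042],2.51)
# brightness profile through bore centre along column
K=np.array(f["K"]);T=np.linalg.inv(f["pose"])
for R,z in((.0425,.04),(.03,.04),(.04,.032),(.025,.032),(.02,.032)):
    o=[]
    for a in np.radians(range(0,360,45)):
        q=(T@[.4713+R*np.cos(a),.0332+R*np.sin(a),z,1])[:3];r=np.hypot(*q[:2]);th=np.arctan2(r,q[2]);c=K[0,2]+K[0,0]*th*q[0]/r;w=K[1,2]+K[0,0]*th*q[1]/r
        o.append((int(c),int(w)))
    print(R,z,o,[p[w,c].tolist() for c,w in o if 0<=w<420 and 0<=c<560])
E
```

```text
[ 0.83088127 -0.31149328 -0.62100658]
[  192    83   180   177 11978]
gland [ 0.54636015 -0.02221998  0.03931516]
t 13.77 pos [ 0.5827 -0.0492  0.0422] rpy [-3.141  0.     2.512] -> [0.1386 0.001  0.0002] 0.1
0.0425 0.04 [(339, 43), (373, -7), (354, -63), (296, -92), (230, -79), (193, -31), (206, 25), (267, 58)] [[150, 153, 158], [149, 172, 209], [121, 156, 201]]
0.03 0.04 [(322, 22), (347, -13), (334, -53), (292, -74), (245, -65), (218, -31), (228, 9), (272, 32)] [[241, 245, 245], [235, 240, 240], [240, 243, 244]]
0.04 0.032 [(332, 43), (364, -3), (347, -54), (294, -80), (235, -69), (201, -25), (214, 27), (269, 56)] [[182, 180, 179], [211, 218, 217], [82, 85, 82]]
0.025 0.032 [(314, 19), (334, -9), (323, -42), (290, -59), (252, -51), (231, -23), (239, 8), (274, 27)] [[242, 246, 246], [255, 255, 255], [132, 139, 143]]
0.02 0.032 [(307, 11), (324, -11), (315, -37), (289, -51), (258, -45), (241, -23), (248, 3), (276, 17)] [[122, 124, 133], [119, 126, 131], [123, 125, 136]]
```

carry_out(
  rows=[
    [[0, 0, -0.035, 0], [0.02, 0, -0.07, 0], [0.05, 0, -0.09, 0], [0.05, 0, -0.1, 0], [0.05, 0, -0.1, 0], [0.05, 0, -0.1, 0]],
  ],
)

```text
clock: 14.27
position: [0.5427, -0.0196, 0.1425]
tool_rot: [3.141, 0.001, 2.513]
force: [0.0, -0.6, -0.9]
grip_width: 0.0399
finger_force: 0.0
```

```bash
python3 - <<'E'
from h import *
f=bot.grab_frame("wrist");save(f,"w10.png");p=f["pixels"].astype(int)
K=np.array(f["K"]);T=np.linalg.inv(f["pose"])
def pr(P):
    q=(T@[*P,1])[:3];r=np.hypot(*q[:2]);th=np.arctan2(r,q[2]);return K[0,2]+K[0,0]*th*q[0]/r,K[1,2]+K[0,0]*th*q[1]/r
B=np.array([.4713,.0332])
print(pr([*B,.032]))
g=p.mean(2)
for z in(.032,.04):
  print(z)
  for a in range(0,360,30):
    L=[]
    for R in range(18,52,2):
        c,w=pr([B[0]+R/1e3*np.cos(np.radians(a)),B[1]+R/1e3*np.sin(np.radians(a)),z]);c,w=int(round(c)),int(round(w))
        L.append(int(g[w,c]) if 0<=w<420 and 0<=c<560 else -1)
    print(a,L)
E
```

```text
(np.float64(281.6113544583651), np.float64(94.58702501862338))
0.032
0 [124, 127, 125, 245, 241, 238, 240, 234, 234, 234, 176, 84, 66, 215, 252, 252, 253]
30 [76, 77, 71, 232, 242, 233, 235, 236, 237, 238, 122, 139, 36, 82, 253, 252, 253]
60 [81, 77, 73, 239, 238, 240, 234, 235, 236, 238, 186, 184, 36, 66, 255, 252, 253]
90 [77, 84, 77, 194, 238, 234, 235, 238, 240, 246, 191, 90, 34, 40, 255, 253, 253]
120 [77, 77, 77, 76, 233, 239, 240, 241, 242, 237, 152, 36, 43, 36, 237, 253, 254]
150 [78, 79, 85, 75, 184, 244, 240, 239, 240, 247, 164, 101, 41, 32, 255, 254, 254]
180 [77, 81, 78, 127, 79, 243, 243, 240, 239, 239, 223, 145, 40, 28, 255, 252, 253]
210 [84, 83, 86, 255, 134, 237, 239, 238, 239, 238, 236, 241, 83, 165, 255, 253, 255]
240 [125, 126, 125, 253, 221, 243, 237, 239, 236, 236, 235, 238, 102, 251, 254, 251, 254]
270 [125, 125, 120, 255, 215, 239, 239, 240, 236, 233, 231, 225, 66, 243, 253, 253, 255]
300 [126, 127, 129, 193, 244, 237, 234, 234, 231, 231, 231, 183, 75, 244, 250, 250, 255]
330 [125, 126, 119, 156, 240, 237, 240, 239, 233, 231, 216, 63, 65, 255, 250, 251, 255]
0
[... 338 characters left out ...]
55]
120 [77, 80, 79, 233, 238, 240, 241, 243, 248, 160, 40, 48, 36, 255, 253, 254, 255]
150 [82, 81, 79, 87, 244, 241, 239, 240, 247, 163, 101, 41, 32, 255, 254, 254, 242]
180 [83, 80, 87, 118, 239, 243, 241, 239, 240, 244, 153, 35, 61, 255, 253, 254, 189]
210 [86, 79, 105, 164, 135, 239, 238, 238, 238, 238, 240, 133, 65, 255, 253, 253, 254]
240 [126, 128, 177, 255, 166, 239, 235, 238, 236, 237, 237, 109, 97, 254, 251, 253, 126]
270 [127, 125, 120, 255, 230, 237, 239, 239, 234, 229, 232, 171, 175, 254, 252, 255, 184]
300 [126, 127, 129, 193, 244, 235, 233, 232, 232, 231, 225, 52, 169, 252, 250, 252, 194]
330 [125, 126, 119, 156, 240, 240, 240, 238, 233, 235, 146, 63, 128, 252, 251, 254, 181]
```

```bash
python3 - <<'E'
from h import *
g=np.array([.54636,-.02222]);b=np.array([.4713,.0332]);d=b-g;L=np.hypot(*d);u=d/L;y=np.arctan2(u[1],u[0]);print(y,L);rel([*(g-u*.056),.042],y)
E
```

```text
2.5055940835538886 0.0933026259008823
t 14.32 pos [ 0.5424 -0.0198  0.1418] rpy [-3.141  0.     2.512] -> [-0.0606  0.0001  0.0998] 0.4
```

carry_out(
  rows=[
    [[-0.03, 0, 0, 0.4], [-0.0605, 0, 0.02, 0.4], [-0.0605, 0, 0.055, 0.4], [-0.0605, 0, 0.085, 0.4], [-0.0605, 0, 0.096, 0.4], [-0.0605, 0, 0.1, 0.4], [-0.0605, 0, 0.1, 0.4], [-0.0605, 0, 0.1, 0.4]],
  ],
)

```text
clock: 14.98
position: [0.5917, -0.0553, 0.0433]
tool_rot: [3.141, 0.001, 2.505]
force: [0.6, -1.1, -0.2]
grip_width: 0.0399
finger_force: 0.0
```

```bash
python3 - <<'E'
from h import *
print(bot.observe()["force"]);rel([.4713,.0332,.042],2.5055)
E
```

```text
[ 0.61209977 -1.13590774 -0.15486594]
t 14.98 pos [ 0.5917 -0.0553  0.0433] rpy [3.141e+00 1.000e-03 2.505e+00] -> [ 0.1494 -0.0004  0.0011] -0.0
```

carry_out(
  rows=[
    [[0.006, 0, 0, 0], [0.014, 0, 0, 0], [0.024, 0, 0, 0], [0.036, 0, 0, 0], [0.05, 0, 0, 0], [0.066, 0, 0, 0], [0.083, 0, 0, 0], [0.0995, 0, 0, 0], [0.105, 0, 0, 0], [0.105, 0, 0, 0], [0.105, 0, 0, 0]],
  ],
)

```text
clock: 15.9
position: [0.507, 0.0074, 0.0427]
tool_rot: [3.141, 0.001, 2.506]
force: [-0.0, 0.1, -0.3]
grip_width: 0.0402
finger_force: 0.0
```

carry_out(
  rows=[
    [[0, 0, -0.035, 0], [-0.02, 0, -0.07, 0], [-0.04, 0, -0.1, 0], [-0.04, 0, -0.11, 0], [-0.04, 0, -0.11, 0], [-0.04, 0, -0.11, 0]],
  ],
)

```text
clock: 16.4
position: [0.539, -0.0168, 0.1523]
tool_rot: [3.141, 0.001, 2.505]
force: [0.1, 1.2, 0.3]
grip_width: 0.0405
finger_force: 0.0
```

```bash
python3 - <<'E'
from h import *
print(bot.observe()["position"])
f=bot.grab_frame("wrist");save(f,"w11.png");p=f["pixels"].astype(int)
K=np.array(f["K"]);T=np.linalg.inv(f["pose"])
h=cv2.cvtColor(f["pixels"],cv2.COLOR_RGB2HSV);m=cv2.inRange(h,(18,130,60),(35,255,255)).astype(bool);m[345:]=0
n,l,st,ce=cv2.connectedComponentsWithStats(m.astype(np.uint8));k=1+st[1:,4].argmax();print(st[k],ce[k])
for z in(.04,.048):
  print("gland",z,circ(f,l==k,z))
hole=(l!=k)
n2,l2,s2,c2=cv2.connectedComponentsWithStats(hole.astype(np.uint8));kk=l2[int(ce[k][1]),int(ce[k][0])];print("hole",circ(f,l2==kk,.04))
for r in bot.spot_point(f,"gland_mid")[:2]:print(r["conf"],watz(f,r["position"],.036))
E
```

```text
[ 0.53899553 -0.01681506  0.15234181]
[ 231   49  102  100 3773] [281.33898754  98.33395176]
gland 0.04 [0.46978245 0.03471643 0.03962946]
gland 0.048 [0.47023531 0.03436392 0.03838778]
hole [0.4700578  0.03432673 0.02866924]
0.15 [0.47276348 0.0340187 ]
```

```bash
python3 - <<'E'
from h import *
f=bot.grab_frame("wrist");h=cv2.cvtColor(f["pixels"],cv2.COLOR_RGB2HSV);m=cv2.inRange(h,(18,130,60),(35,255,255));m[345:]=0
n,l,st,ce=cv2.connectedComponentsWithStats(m);k=1+st[1:,4].argmax();mk=(l==k).astype(np.uint8)
c=circ(f,mk,.04);print(c)
cn=max(cv2.findContours(mk,0,1)[0],key=cv2.contourArea)[:,0].astype(float)
hn=max(cv2.findContours(((l!=k)&(cv2.circle(np.zeros_like(mk),tuple(int(v) for v in ce[k]),40,1,-1)>0)).astype(np.uint8),0,1)[0],key=cv2.contourArea)[:,0].astype(float)
for C in(cn,hn):
    P=np.array([watz(f,q,.04) for q in C])-c[:2];a=np.degrees(np.arctan2(P[:,1],P[:,0]))%360;r=np.hypot(*P.T)*1e3
    print([round(float(np.median(r[(a>=t)&(a<t+30)])),1) if ((a>=t)&(a<t+30)).any() else None for t in range(0,360,30)])
K=np.array(f["K"]);T=np.linalg.inv(f["pose"]);B=c
for a in range(0,360,30):
    L=[]
    for R in range(36,48,1):
        q=(T@[.4713+R/1e3*np.cos(np.radians(a)),.0332+R/1e3*np.sin(np.radians(a)),.04,1])[:3];r=np.hypot(*q[:2]);th=np.arctan2(r,q[2])
        x,y=int(round(K[0,2]+K[0,0]*th*q[0]/r)),int(round(K[1,2]+K[0,0]*th*q[1]/r));L.append(int(f["pixels"][y,x].mean()))
    print(a,L)
s=bot.grab_frame("scene");h=cv2.cvtColor(s["pixels"],cv2.COLOR_RGB2HSV)
for r in bot.regions_of(s,"gland_mid")[:1]: print(r["conf"],r["region"].sum(),atz(s,r["position"],.04))
print(bot.spot_point(s,"worn_mid")[:1])
E
```

```text
[0.46978342 0.03469357 0.03966945]
[39.3, 39.2, 39.2, 39.3, 39.1, 39.3, 39.4, 39.3, 39.2, 39.3, 39.1, 39.4]
[28.5, 28.2, 28.0, 27.9, 27.8, 27.9, 28.3, 28.4, 28.6, 28.7, 28.7, 28.7]
0 [182, 183, 153, 79, 67, 48, 68, 203, 253, 251, 252, 252]
30 [185, 186, 184, 126, 66, 37, 57, 209, 255, 253, 252, 252]
60 [187, 186, 189, 188, 85, 37, 32, 87, 255, 254, 252, 252]
90 [185, 187, 188, 189, 196, 111, 24, 98, 255, 255, 254, 253]
120 [184, 187, 186, 187, 192, 180, 50, 120, 255, 255, 254, 253]
150 [185, 186, 185, 187, 192, 185, 58, 96, 255, 254, 254, 254]
180 [187, 187, 187, 188, 185, 146, 37, 203, 255, 255, 253, 254]
210 [187, 186, 187, 188, 148, 41, 108, 255, 255, 253, 253, 253]
240 [187, 188, 187, 126, 95, 43, 82, 255, 254, 252, 251, 252]
270 [184, 182, 170, 143, 59, 65, 107, 255, 255, 253, 253, 253]
300 [185, 178, 127, 69, 39, 54, 105, 236, 252, 250, 250, 250]
330 [185, 165, 112, 64, 53, 46, 98, 255, 253, 251, 250, 252]
[{'position': [359.1, 266.0], 'conf': 0.82}]
```

```bash
python3 -c "
from workcell import bot
print(bot.job_done())"
```

```text
the job is handed in; nothing more can be done
None
```

The white seal, steel lantern and brass gland rings are stacked in the bore in that order. Camera measurements show the brass ring flat, flush and clear of the bore wall all round. The job is handed in at about 17 s; no verdict was returned.

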